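Flip open the key-drawer unit's lid and press the drawer release

TASK

Open the hinged lid on top of the steel key-drawer unit: with a fingertip under its front lip, push it up and on past upright, without gripping it or flinging it, so that it leans back on its stop and stays open by itself. Then push the round drawer-release button inside the unit fully down with a fingertip and let it come up again. Leave the lid open and every other thing on the shelf where it lies.

Things in the scene. Friction and masses are not known exactly. Their poses are not given: they have to be found in the camera images.
- unit: Grey steel key-drawer unit fixed to the shelf, 160 mm deep (x), 190 wide (y), 112 high. Origin: centre of its underside; x runs from the drawer front to the back, y left, z up. Under the lid is an open well, walls 3 mm, floor 30 mm below the rim. On the front a locked steel drawer front, 3 mm proud, with a knurled brass knob (26 mm across, out to x = -104 mm, 40 mm above the shelf): neither moves.
- lid (a joint): Lid angle (rad): 0 shut, as it starts; grows as the lip rises; 1.57 upright; 1.95 leaning back on its stop. Flat steel sheet 3 mm thick, 178 mm from hinge axis to lip, 196 mm wide, a 3 mm wood panel on top from 10 mm behind the lip; 0.3 to 0.55 kg. Hinged along its back edge; no spring or catch, little friction: left below 1.5 it falls shut, beyond 1.6 it falls back on its stop. Raising the lip takes 1.5 to 3 N.
- lid_lip (a point): Middle of the lid's front lip: foremost edge, level with the sheet's underside, 113 mm above the shelf when shut. The lip juts 17 mm beyond the drawer front along the lid's whole width, free space below, and ends in a rolled hem 6 mm thick (down to 1.5 mm below the sheet). Moves with the lid: x axis points to the hinge, y along the lip, z out of the lid's top.
- lid_hinge (a point): Middle of the lid's hinge axis, fixed on the unit at x = +78 mm, 113 mm above the shelf. Axes as the unit's: the hinge axis lies along y, and x points away from the lip (of the shut lid).
- release (a joint): Travel of the drawer-release button (m): 0 up, 0.006 fully down. Sprung: starts to move at about 2 N, fully down at 6 N, comes up by itself.
- release_top (a point): Centre of the top of the release button: plain flat metal cap 36 mm across in a dark collar 52 mm across, in the well beside the key switch at the unit's x = -10 mm, y = +45 or -45 mm (either way round). At rest 22 mm above the well floor, 10 above the collar, 8 below the rim. Moves straight down with the button. Hidden while the lid is shut.
- keyswitch: Fixed brass lock cylinder with a key slot, 26 mm across, on a dark collar 52 mm across, 14 mm high in all: not the button. Origin: centre of its underside on the well floor.
- fob: Loose navy rubber key fob with a steel ring, 67 x 34 x 10 mm. Origin under its middle. To be left alone.
- iron_key: Loose old iron key, about 105 x 40 x 8 mm. Origin under its middle. To be left alone.
- padlock: Loose chrome mini padlock lying flat, 51 x 34 x 14 mm. Origin under its middle. To be left alone.
- paperweight: Loose pale blue glass ball paperweight with a flat foot, 60 mm across, 54 mm high. Origin at the centre of the foot. To be left alone.
- note_block: Loose block of note paper, 76 x 76 x 28 mm. Origin under its middle. To be left alone.
- mug: Loose white mug, 80 mm across, 92 mm high. Origin under its middle. To be left alone.
- tape_roll: Loose roll of tape lying flat, 72 mm across, 18 mm high. Origin under its middle. To be left alone.

How it is judged:
By the outcome, as a careful person would: the job done as asked, in the order asked, and still so for the second after the job is handed in, with the robot touching nothing.
It also fails if it takes over 45 s, if anything falls off the work surface, if the arm or the gripper's body presses on something with over 40 N, if the wrist force passes 120 N, or if a joint passes its speed limit or range.

ROBOT

A 7-joint arm with a two-finger parallel gripper is mounted at the origin on the work surface. World frame = base frame: x ahead of the robot, y to its left, z up, the work surface at z = 0. Lengths are in m, angles in rad, forces in N, time in s.
With the tool pointing down it reaches from about 0.4 to 0.85 m from the base axis. Payload 6.9 kg.
Tool frame: the origin (TCP) lies at the centre of the arm's flange, where the gripper is bolted on; the fingertips stand 173 mm ahead of it and the grasp point (between the pads) lies 155 mm ahead of it; x points along the fingers, y is the direction in which the jaws open and shut, and the axes are right-handed (so a half turn about x gives the same grasp; the last joint's range is limited). The gripper opens to 85 mm and grips with 20 to 120 N. Pads are 22 mm wide; open, the fingers measure 114 mm over their backs; the gripper's body (76 mm by 85 mm) begins 54 mm behind the grasp point. The pads swing forward as they close: fully open they stand 13 mm farther back than shut.
Start: joints at [1.246, 0.507, -0.238, 1.5, 0.126, 1.149, -0.155], TCP at [0.26, -0.568, 0.405] pointing down, gripper open.
Joint ranges: [-3.08, 3.08], [-0.24, 2.05], [-1.43, 1.35], [0, 2.5], [-1.52, 4.66], [0.17, 1.96], [-2.89, 2.89]. Speed limits (rad/s): [2.39, 2.39, 3.14, 3.14, 3.14, 3.14, 3.14].

INTERFACE

Orientations are given as a unit quaternion [w, x, y, z].
In Python, from rig import manip gives the robot as it stands.
- The arm moves only by the tool apply_moves, never from a script. Its argument "motion" is a list of rows, each a list of 5 numbers: the shift along the world's x, y, z in m, then the turn about the world's z in degrees, then the closure, from 0 (fully open) to 1 (shut). A call has 1 to 12 rows; each row is the pose to reach, as a shift and turn from the pose commanded when the call began; what a row does not reach only later rows make up. A row lasts 1/10 s, in which the tool goes at most 50 mm and 8.59 degrees, less where a joint would pass 70% of its speed; a pose out of reach is approached as far as the arm can. A call with a gripper value outside its range is refused whole. The fingers move at their own pace and stop on an object; "grip_force" is the grip in N (left out, the last holds). Time passes only in rows, so rows that repeat a pose let the fingers close. It gives the time, the measured TCP pose, the force and the opening at its end, in the units of the state.
- manip.get_obs(): the state, without advancing time (a new reading comes with each control period).
- manip.grab_frame(name): name is "scene" or "top"; returns the picture (480x640x3 uint8, red, green, blue); there is no depth.
- manip.camera_params(name): a dict with "vertical_fov" (degrees; the focal length in pixels is half the picture's height over the tangent of half this angle, whatever the lens; pixels are square), "cx", "cy" (the principal point, pixels), "dist" ([k1, k2, p1, p2, k3] as OpenCV has them; the pictures are not rectified), "xyz" and "orientation" of the camera in the world. Camera axes: x right, y up, looking along -z (the intrinsics and any distortion apply to the point x, -y, -z); pixel columns grow to the right and rows downward; lengths in m; the calibration is good to about 2 mm. A picture is of the moment at which its call begins. camera_params takes no time and is no camera call.
- manip.finish_job(): hands the job in, once; it reports no verdict.
The state is a dict: "t": time; "q": joint angles; "qvel": joint speeds; "joint_efforts": joint torques, N m; "tcp_pos": TCP position; "eef_rot": TCP orientation; "wrist_force": force on the tool from outside, world axes, zero at the start; "torque": the same for the moment, N m; "opening": opening from 0.0 (shut) to 1.0 (fully open).
Only numpy, scipy, OpenCV 4.12 (cv2) and the standard library are available. Lean on these libraries where they do the work, as an engineer would, in place of code of your own. Each camera call takes 0.05 s, during which the arm holds its last target.

## Working session

There is one attempt and no reset: what is moved stays moved. The work goes in short steps, Python scripts to look and compute and a tool call to move; the robot and the scene stay as the last step left them, time stands still between calls to the robot, and variables do not carry over. Pictures are saved under pics/ and viewed, and the job is handed in when it is done.

Besides the shell and the picture viewer there is one more tool, called after "Request:" as a command line: name --pt "numbers of a row" for each row, then --argument value for the rest. apply_moves: Moves the arm, as the interface text tells. Its arguments: {"type":"object","properties":{"motion":{"type":"array","items":{"type":"array","items":{"type":"number"}}},"grip_force":{"type":"number"}},"required":["motion"]}

```bash
mkdir -p pics; ls; cat > h.py <<'E'
import numpy as np, cv2
from rig import manip
from scipy.spatial.transform import Rotation as R
def cam(n):
    p=manip.camera_params(n); f=240/np.tan(np.radians(p['vertical_fov'])/2)
    K=np.array([[f,0,p['cx']],[0,f,p['cy']],[0,0,1]]); d=np.array(p['dist'],float)
    q=p['orientation']; Rw=R.from_quat([q[1],q[2],q[3],q[0]]).as_matrix()@np.diag([1,-1,-1])
    return K,d,Rw,np.array(p['xyz'])
def ray(n,uv):
    K,d,Rw,c=cam(n); u=cv2.undistortPoints(np.array([[uv]],float),K,d)[0,0]
    v=Rw@np.array([u[0],u[1],1]); return c,v/np.linalg.norm(v)
def onz(n,uv,z):
    c,v=ray(n,uv); return c+v*(z-c[2])/v[2]
def proj(n,P):
    K,d,Rw,c=cam(n); P=np.atleast_2d(P).astype(float)
    return cv2.projectPoints((P-c)@Rw,np.zeros(3),np.zeros(3),K,d)[0][:,0]
def snap(n,f):
    im=manip.grab_frame(n); cv2.imwrite(f'pics/{f}.png',cv2.cvtColor(im,cv2.COLOR_RGB2BGR)); return im
E
python3 - <<'E'
from h import *
for n in('scene','top'):
    snap(n,n+'0'); print(manip.camera_params(n))
print(manip.get_obs())
E
```

```text
pics
{'vertical_fov': 44.861775105087695, 'cx': 320.5757248669511, 'cy': 242.07534209976214, 'dist': array([-0.07882297,  0.        ,  0.        ,  0.        ,  0.        ]), 'xyz': array([ 1.23457219, -0.60703221,  0.83521174]), 'orientation': array([0.82386949, 0.40634187, 0.16989651, 0.35673594])}
{'vertical_fov': 45.345436510950385, 'cx': 325.0759495495544, 'cy': 238.55825891586161, 'dist': array([0.03966476, 0.        , 0.        , 0.        , 0.        ]), 'xyz': array([0.34727625, 0.03138596, 1.26187261]), 'orientation': array([ 0.70781182,  0.06863631, -0.06812974, -0.69974983])}
{'t': 0.1, 'q': array([ 1.24649851,  0.50824333, -0.23749888,  1.50099954,  0.12568621,
        1.14890632, -0.15480103]), 'qvel': array([-9.00977153e-05, -7.52690777e-04, -9.27501794e-04, -2.28337143e-03,
        2.44614912e-04, -4.31007027e-04,  1.27809204e-03]), 'joint_efforts': array([-4.65235877e-03, -6.21836543e+01, -2.19441868e+00, -2.50204217e+01,
        1.25838796e-02,  7.82529591e-03,  3.29305965e-05]), 'tcp_pos': array([ 0.26028736, -0.56804163,  0.40393324]), 'eef_rot': array([-0.15023944, -0.69071445, -0.15132076,  0.690973  ]), 'wrist_force': array([-0.34786064,  0.23232097,  0.57984627]), 'torque': array([-0.01873005, -0.01054243, -0.01266268]), 'opening': 1.0008268005235739}
```

View pics/scene0.png

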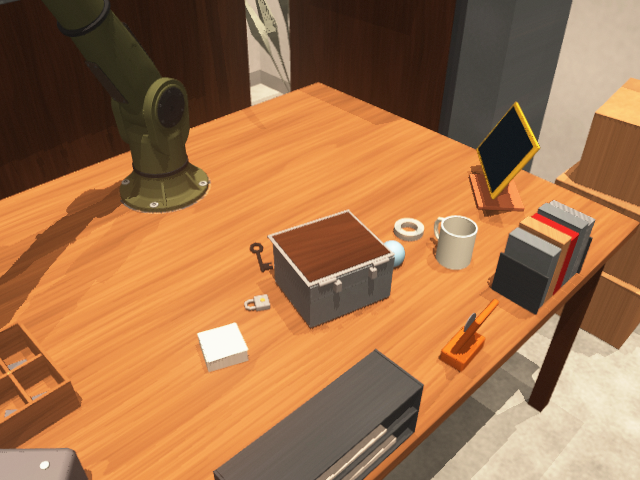

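View pics/top0.png

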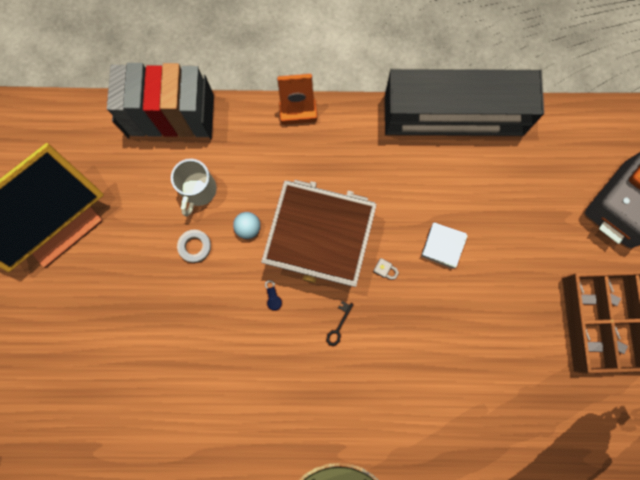

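```bash
python3 - <<'E'
import cv2
a=cv2.imread('pics/top0.png')[165:355,225:415]; cv2.imwrite('pics/topz.png',cv2.resize(a,None,fx=3.15,fy=3.15,interpolation=cv2.INTER_CUBIC))
a=cv2.imread('pics/scene0.png')[190:330,230:430]; cv2.imwrite('pics/scz.png',cv2.resize(a,None,fx=4,fy=4,interpolation=cv2.INTER_CUBIC))
E
```

```text
(no output)
```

View pics/topz.png

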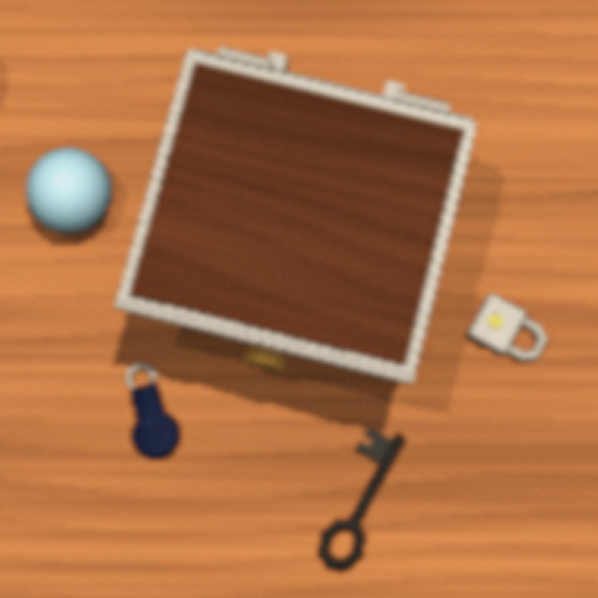

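View pics/scz.png

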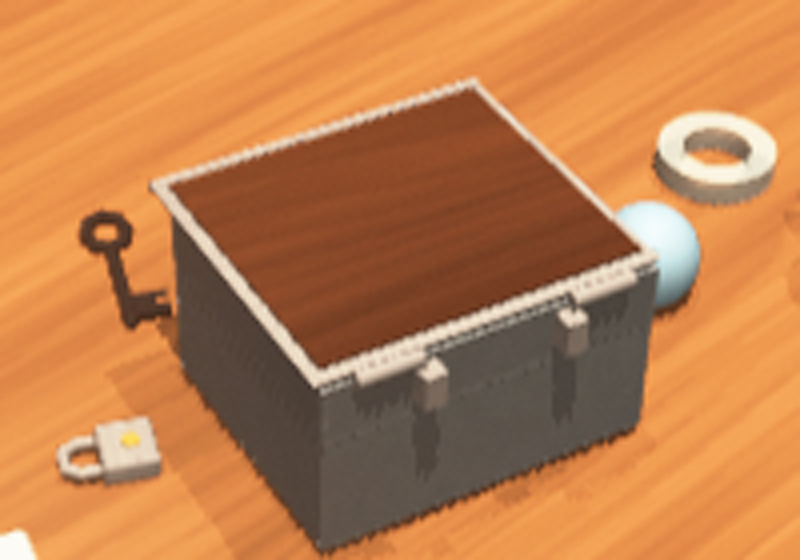

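The zooms show the shut lid, with corners in the top zoom at (116,305), (411,380), (474,122), (190,52). The hinges are at the far side, and the lip and brass knob face the robot. The fob (150,410) and key (360,500) lie below the lip, the ball (68,190) to the left and the padlock (505,325) to the right.

```bash
python3 - <<'E'
from h import *
T=np.array([[116,305],[411,380],[474,122],[190,52]])/3.15+[225,165]-0.3
S=np.array([[474,80],[152,184],[318,388],[658,262]])/4+[230,190]-.4
P=np.array([onz('top',t,.116) for t in T]);Q=np.array([onz('scene',t,.116) for t in S])
print(P.round(4));print(Q.round(4))
for A in (P,Q,(P+Q)/2):
    print('lipmid',(A[0]+A[1])/2,'backmid',(A[2]+A[3])/2, 'w',np.linalg.norm(A[0]-A[1]),np.linalg.norm(A[2]-A[3]))
    d=(A[2]+A[3]-A[0]-A[1]);print('yaw',np.degrees(np.arctan2(d[1],d[0])),np.linalg.norm(d)/2)
    e=A[0]-A[1];print('yaw2',np.degrees(np.arctan2(-e[0],e[1])))
for n,z,uv in(('fob',.01,(150,410)),('fobring',.005,(142,375)),('keytip',.004,(400,440)),('keybit',.004,(370,435)),('keyring',.004,(342,545)),('padl',.01,(505,325)),('ball',.03,(68,192))):
    print(n,onz('top',np.array(uv)/3.15+[225,165],z).round(3))
o=manip.get_obs();q=o['eef_rot'];print(R.from_quat([q[1],q[2],q[3],q[0]]).as_matrix().round(3))
E
```

```text
[[ 0.5234  0.161   0.116 ]
 [ 0.4774 -0.0278  0.116 ]
 [ 0.6469 -0.0687  0.116 ]
 [ 0.6922  0.1179  0.116 ]]
[[ 0.5217  0.161   0.116 ]
 [ 0.4756 -0.0275  0.116 ]
 [ 0.6477 -0.0702  0.116 ]
 [ 0.6937  0.1149  0.116 ]]
lipmid [0.50042589 0.06663625 0.116     ] backmid [0.66952291 0.02460364 0.116     ] w 0.19434470589015818 0.1919783759979315
yaw -13.959156450139675 0.1742427769638803
yaw2 -13.688724180626703
lipmid [0.49860199 0.06673919 0.116     ] backmid [0.67071422 0.02235168 0.116     ] w 0.1941181778766338 0.19078763162563073
yaw -14.461380882542523 0.17774382916111148
yaw2 -13.73908851129579
lipmid [0.49951394 0.06668772 0.116     ] backmid [0.67011857 0.02347766 0.116     ] w 0.19423142312350716 0.19138245519673658
yaw -14.212766382417591 0.17599161296055787
yaw2 -13.713891661247478
fob [0.466 0.146 0.01 ]
fobring [0.491 0.153 0.005]
keytip [ 0.448 -0.027  0.004]
keybit [ 0.451 -0.006  0.004]
keyring [0.376 0.013 0.004]
padl [ 0.528 -0.099  0.01 ]
ball [0.615 0.206 0.03 ]
[[-0.001  0.417 -0.909]
 [ 0.001 -0.909 -0.417]
 [-1.    -0.002  0.   ]]
```

Request:
apply_moves --pt "0.03 0.03 0 -4 1" --pt "0.06 0.07 0 -8 1" --pt "0.09 0.11 0 -12 1" --pt "0.12 0.15 0 -16 1" --pt "0.14 0.19 0 -20 1" --pt "0.16 0.235 0 -24 1" --pt "0.18 0.28 0 -28 1" --pt "0.19 0.325 0 -32 1" --pt "0.195 0.37 0 -36 1" --pt "0.2 0.415 0 -38.6 1" --pt "0.2 0.46 0 -38.6 1" --pt "0.2 0.505 0 -38.6 1" --grip_force 30

```text
t: 1.3
tcp_pos: [0.4601, -0.0613, 0.4045]
eef_rot: [0.086, -0.702, 0.086, 0.702]
wrist_force: [0.5, 0.3, -0.0]
opening: 0.002
```

Request:
apply_moves --pt "0 0.04 0 0 1" --pt "0 0.08 0 0 1" --pt "0 0.12 0 0 1" --pt "0 0.139 0 0 1" --pt "0 0.139 0 0 1" --pt "0 0.139 0 0 1"

```text
t: 1.9
tcp_pos: [0.4603, 0.0755, 0.4044]
eef_rot: [0.086, -0.702, 0.086, 0.702]
wrist_force: [-0.3, -0.1, -0.6]
opening: -0.001
```

```bash
python3 - <<'E'
from h import *
o=manip.get_obs();q=o['eef_rot'];print(o);print(R.from_quat([q[1],q[2],q[3],q[0]]).as_matrix().round(3))
for n in('scene','top'): snap(n,n+'1')
E
```

```text
{'t': 1.9, 'q': array([ 0.01439376,  0.26733013, -0.2970072 ,  1.89767175,  0.09305832,
        0.99054097, -2.13779814]), 'qvel': array([ 0.02399485, -0.00147076,  0.02093325,  0.00078239,  0.00225477,
        0.00045594,  0.00166422]), 'joint_efforts': array([ -1.4594876 , -42.67886996,  -2.45311439, -23.14712763,
        -0.15645085,  -0.04971401,  -0.10139687]), 'tcp_pos': array([0.46030407, 0.07554719, 0.40441133]), 'eef_rot': array([ 0.08552703, -0.70169047,  0.08600206,  0.70208209]), 'wrist_force': array([-0.28816005, -0.07756756, -0.5884685 ]), 'torque': array([-0.09743068,  0.02021402,  0.02883939]), 'opening': -0.001213584612724169}
[[-0.001 -0.241 -0.971]
 [-0.001 -0.971  0.241]
 [-1.     0.001  0.   ]]
```

View pics/scene1.png

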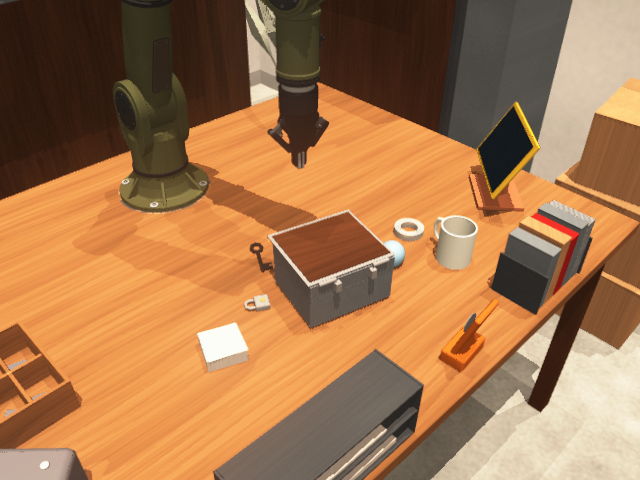

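View pics/top1.png

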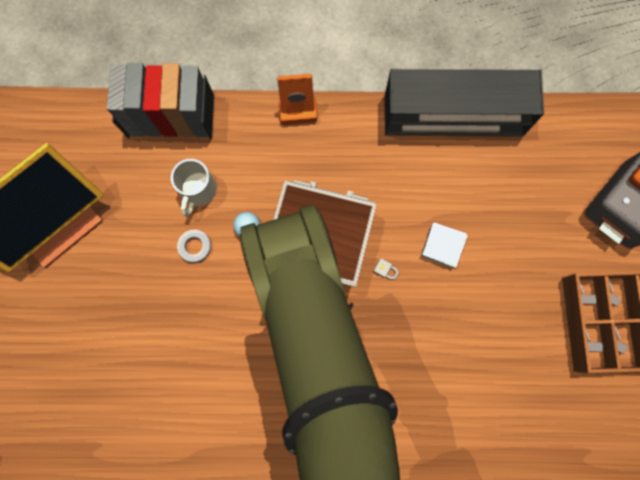

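The arm is clear: the shut fingertips are at about (300,162) in the scene view, in front of and above the lip. Nothing has moved. I'll descend in front of the lip.

Request:
apply_moves --pt "0 0.001 -0.04 0 1" --pt "0 0.001 -0.08 0 1" --pt "0 0.001 -0.11 0 1" --pt "0 0.001 -0.13 0 1" --pt "0 0.001 -0.142 0 1" --pt "0 0.001 -0.142 0 1" --pt "0 0.001 -0.142 0 1"

```text
t: 2.7
tcp_pos: [0.4606, 0.0759, 0.2629]
eef_rot: [0.086, -0.702, 0.087, 0.702]
wrist_force: [0.0, -0.1, -0.7]
opening: 0.002
```

Request:
apply_moves --pt "0.007 -0.002 0 0 1" --pt "0.014 -0.0035 0 0 1" --pt "0.02 -0.005 0 0 1" --pt "0.022 -0.0055 0 0 1" --pt "0.022 -0.0055 0 0 1"

```text
t: 3.2
tcp_pos: [0.4828, 0.0712, 0.2628]
eef_rot: [-0.086, 0.702, -0.086, -0.702]
wrist_force: [0.2, -0.6, -0.0]
opening: -0.002
```

```bash
python3 - <<'E'
from h import *
im=snap('scene','s2'); a=im[100:330,200:430,::-1]; cv2.imwrite('pics/s2z.png',cv2.resize(a,None,fx=2.6,fy=2.6,interpolation=cv2.INTER_CUBIC))
E
```

```text
(no output)
```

View pics/s2z.png

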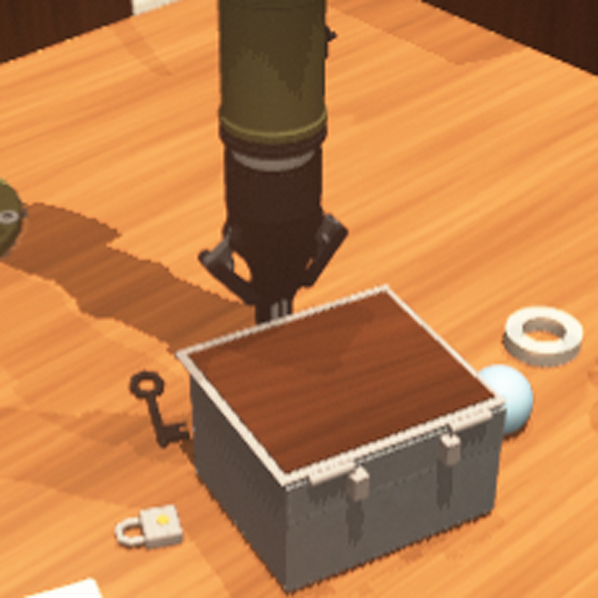

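The fingers stand in front of the lip's middle at about (278,305) in the zoom, with no force yet. I'll creep in.

Request:
apply_moves --pt "0.001 -0.0002 0 0 1" --pt "0.002 -0.0005 0 0 1" --pt "0.003 -0.0007 0 0 1" --pt "0.004 -0.001 0 0 1" --pt "0.004 -0.001 0 0 1"

```text
t: 3.75
tcp_pos: [0.4865, 0.0703, 0.2627]
eef_rot: [-0.086, 0.702, -0.086, -0.702]
wrist_force: [0.1, 0.7, -0.2]
opening: -0.0
```

Request:
apply_moves --pt "0.001 -0.0002 0 0 1" --pt "0.002 -0.0005 0 0 1" --pt "0.002 -0.0005 0 0 1"

```text
t: 4.05
tcp_pos: [0.4879, 0.0701, 0.2626]
eef_rot: [0.086, -0.701, 0.086, 0.702]
wrist_force: [-3.8, 2.2, 2.1]
opening: 0.002
```

Request:
apply_moves --pt "0.0007 -0.0002 0 0 1" --pt "0.0013 -0.0003 0 0 1" --pt "0.0013 -0.0003 0 0 1"

```text
t: 4.35
tcp_pos: [0.4883, 0.07, 0.2625]
eef_rot: [0.086, -0.701, 0.086, 0.703]
wrist_force: [-7.2, 2.5, 4.9]
opening: -0.003
```

Request:
apply_moves --pt "0 0 0.001 0 1" --pt "0 0 0.003 0 1" --pt "0 0 0.005 0 1" --pt "0 0 0.007 0 1" --pt "0 0 0.008 0 1" --pt "0 0 0.008 0 1"

```text
t: 4.95
tcp_pos: [0.4884, 0.0699, 0.27]
eef_rot: [0.086, -0.701, 0.086, 0.703]
wrist_force: [-5.9, 2.8, -3.0]
opening: -0.003
```

```bash
python3 - <<'E'
from h import *
im=snap('scene','s3'); a=im[100:330,200:430,::-1]; cv2.imwrite('pics/s3z.png',cv2.resize(a,None,fx=2.6,fy=2.6,interpolation=cv2.INTER_CUBIC))
print(manip.get_obs()['wrist_force'])
E
```

```text
[-5.04605702  2.77822384 -2.7738667 ]
```

View pics/s3z.png

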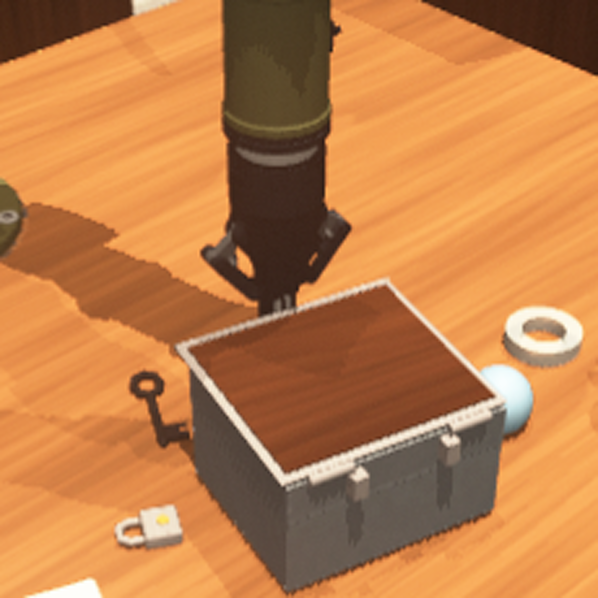

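The lid's left edge went from about y=353 to 346 in the zoom, so it is following the fingertip by about 8 mm, at roughly 6 N press and 3 N lift. I'll work out the arc.

```bash
python3 - <<'E'
import numpy as np
def seg(a,b,n):
    for t in np.linspace(a,b,n+1)[1:]:
        d=178*(np.cos(a)-np.cos(t)); print(round(t,3),(np.array([.971*d,-.24*d,178*(np.sin(t)-np.sin(a))])/1000).round(4).tolist())
    print()
seg(.045,.3,7);seg(.3,.7,10);seg(.7,1.1,10);seg(1.1,1.5,10)
E
```

```text
0.081 [0.0004, -0.0001, 0.0065]
0.118 [0.001, -0.0003, 0.0129]
0.154 [0.0019, -0.0005, 0.0193]
0.191 [0.003, -0.0007, 0.0257]
0.227 [0.0043, -0.0011, 0.0321]
0.264 [0.0058, -0.0014, 0.0384]
0.3 [0.0075, -0.0019, 0.0446]

0.34 [0.0022, -0.0005, 0.0068]
0.38 [0.0046, -0.0011, 0.0134]
0.42 [0.0073, -0.0018, 0.02]
0.46 [0.0102, -0.0025, 0.0264]
0.5 [0.0134, -0.0033, 0.0327]
0.54 [0.0169, -0.0042, 0.0389]
0.58 [0.0205, -0.0051, 0.0449]
0.62 [0.0244, -0.006, 0.0508]
0.66 [0.0286, -0.0071, 0.0565]
0.7 [0.0329, -0.0081, 0.0621]

0.74 [0.0046, -0.0011, 0.0054]
0.78 [0.0093, -0.0023, 0.0105]
0.82 [0.0143, -0.0035, 0.0155]
0.86 [0.0194, -0.0048, 0.0202]
0.9 [0.0248, -0.0061, 0.0248]
0.94 [0.0303, -0.0075, 0.0291]
0.98 [0.0359, -0.0089, 0.0332]
1.02 [0.0417, -0.0103, 0.037]
1.06 [0.0477, -0.0118, 0.0406]
1.1 [0.0538, -0.0133, 0.044]

1.14 [0.0062, -0.0015, 0.0031]
1.18 [0.0126, -0.0031, 0.0059]
1.22 [0.019, -0.0047, 0.0085]
1.26 [0.0255, -0.0063, 0.0108]
1.3 [0.0322, -0.008, 0.0129]
1.34 [0.0389, -0.0096, 0.0146]
1.38 [0.0456, -0.0113, 0.0161]
1.42 [0.0524, -0.013, 0.0173]
1.46 [0.0593, -0.0147, 0.0183]
1.5 [0.0662, -0.0164, 0.0189]
```

Request:
apply_moves --pt "0.0005 -0.0001 0.0065 0 1" --pt "0.0013 -0.0003 0.013 0 1" --pt "0.0022 -0.0005 0.0193 0 1" --pt "0.0034 -0.0008 0.0257 0 1" --pt "0.0048 -0.0012 0.032 0 1" --pt "0.0063 -0.0015 0.0384 0 1" --pt "0.008 -0.002 0.0446 0 1" --pt "0.008 -0.002 0.0446 0 1"

```text
t: 5.8
tcp_pos: [0.4959, 0.0679, 0.3153]
eef_rot: [0.086, -0.7, 0.086, 0.704]
wrist_force: [-8.3, 2.8, 0.0]
opening: -0.002
```

```bash
python3 - <<'E'
from h import *
im=snap('scene','s4'); a=im[100:330,200:430,::-1]; cv2.imwrite('pics/s4z.png',cv2.resize(a,None,fx=2.6,fy=2.6,interpolation=cv2.INTER_CUBIC))
E
```

```text
(no output)
```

View pics/s4z.png

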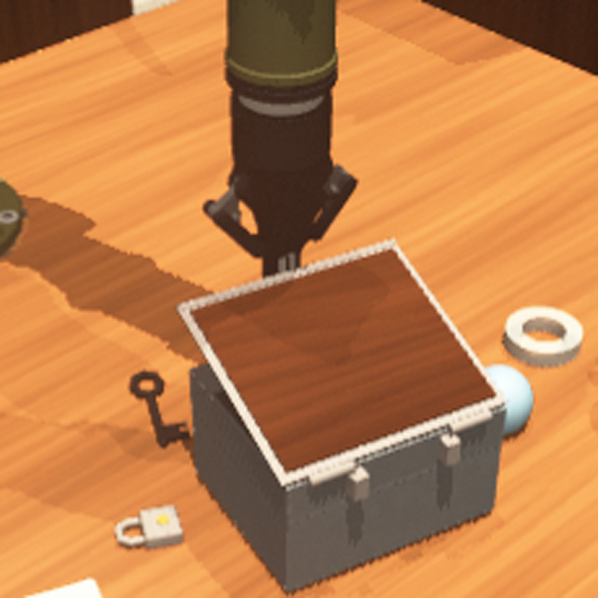

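The lid is up to about 0.3 rad (its corners are at (180,308) and (393,243) in the zoom) and riding on the fingertip. I'll carry on along the arc.

Request:
apply_moves --pt "0.0022 -0.0005 0.0068 0 1" --pt "0.0046 -0.0011 0.0134 0 1" --pt "0.0073 -0.0018 0.02 0 1" --pt "0.0102 -0.0025 0.0264 0 1" --pt "0.0134 -0.0033 0.0327 0 1" --pt "0.0169 -0.0042 0.0389 0 1" --pt "0.0205 -0.0051 0.0449 0 1" --pt "0.0244 -0.006 0.0508 0 1" --pt "0.0286 -0.007 0.0565 0 1" --pt "0.033 -0.008 0.062 0 1" --pt "0.033 -0.008 0.062 0 1"

```text
t: 6.95
tcp_pos: [0.5289, 0.0599, 0.3781]
eef_rot: [0.086, -0.7, 0.086, 0.704]
wrist_force: [-14.3, 1.5, 8.0]
opening: 0.001
```

```bash
python3 - <<'E'
from h import *
im=snap('scene','s5'); a=im[100:330,200:430,::-1]; cv2.imwrite('pics/s5z.png',cv2.resize(a,None,fx=2.6,fy=2.6,interpolation=cv2.INTER_CUBIC))
E
```

```text
(no output)
```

View pics/s5z.png

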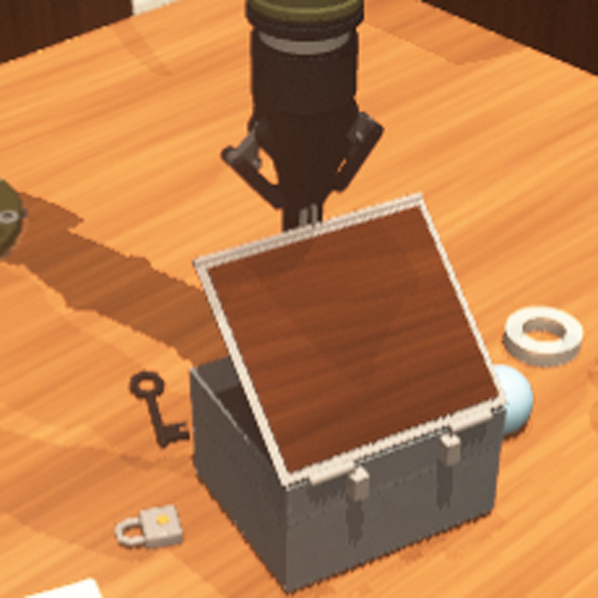

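Request:
apply_moves --pt "0.0042 -0.001 0.006 0 1" --pt "0.0088 -0.0021 0.0115 0 1" --pt "0.0137 -0.0033 0.0167 0 1" --pt "0.0188 -0.0046 0.0215 0 1" --pt "0.0242 -0.006 0.0261 0 1" --pt "0.0297 -0.0073 0.0304 0 1" --pt "0.0353 -0.0087 0.0345 0 1" --pt "0.0411 -0.0101 0.0383 0 1" --pt "0.0471 -0.0116 0.0419 0 1" --pt "0.0532 -0.0131 0.0453 0 1" --pt "0.0532 -0.0131 0.0453 0 1"

```text
t: 8.1
tcp_pos: [0.585, 0.046, 0.4228]
eef_rot: [-0.086, 0.702, -0.086, -0.701]
wrist_force: [-2.3, 0.7, 1.9]
opening: -0.004
```

```bash
python3 - <<'E'
from h import *
im=snap('scene','s6'); a=im[50:330,200:430,::-1]; cv2.imwrite('pics/s6z.png',cv2.resize(a,None,fx=2.1,fy=2.1,interpolation=cv2.INTER_CUBIC))
E
```

```text
(no output)
```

View pics/s6z.png

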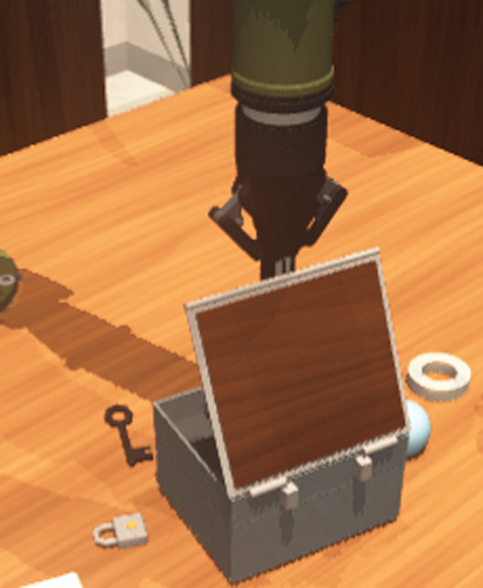

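The lid is at about 1.1 rad, with a light contact of about 3 N. I'll go on to about 1.5.

Request:
apply_moves --pt "0.0062 -0.0015 0.0031 0 1" --pt "0.0126 -0.0031 0.0059 0 1" --pt "0.019 -0.0047 0.0085 0 1" --pt "0.0255 -0.0063 0.0108 0 1" --pt "0.0322 -0.008 0.0129 0 1" --pt "0.0389 -0.0096 0.0146 0 1" --pt "0.0456 -0.0113 0.016 0 1" --pt "0.0524 -0.013 0.0172 0 1" --pt "0.0593 -0.0147 0.018 0 1" --pt "0.0593 -0.0147 0.018 0 1"

```text
t: 9.15
tcp_pos: [0.6441, 0.0313, 0.4404]
eef_rot: [-0.086, 0.702, -0.086, -0.702]
wrist_force: [-0.7, 0.2, -0.1]
opening: -0.0
```

```bash
python3 - <<'E'
from h import *
im=snap('scene','s7'); a=im[50:330,200:430,::-1]; cv2.imwrite('pics/s7z.png',cv2.resize(a,None,fx=2.1,fy=2.1,interpolation=cv2.INTER_CUBIC))
E
```

```text
(no output)
```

View pics/s7z.png

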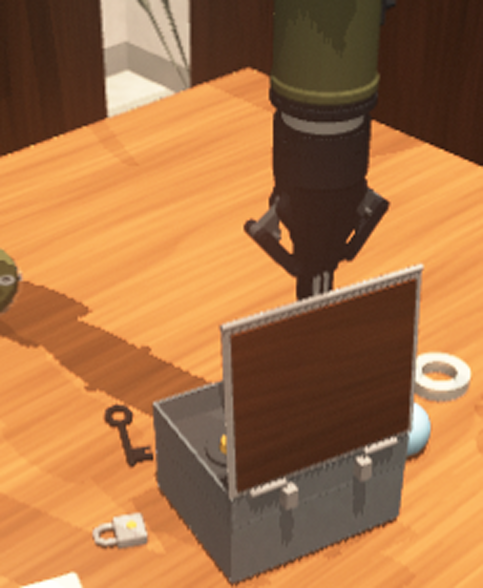

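The lid is nearly upright (about 1.46), and the brass key switch shows in the right half of the well at (222,442). I'll ease it over slowly.

Request:
apply_moves --pt "0.004 -0.001 0 0 1" --pt "0.008 -0.002 0 0 1" --pt "0.012 -0.003 0 0 1" --pt "0.016 -0.004 0 0 1" --pt "0.02 -0.005 0 0 1" --pt "0.024 -0.006 0 0 1" --pt "0.028 -0.007 0 0 1" --pt "0.032 -0.008 0 0 1" --pt "0.036 -0.009 0 0 1" --pt "0.04 -0.01 0 0 1" --pt "0.044 -0.011 0 0 1" --pt "0.046 -0.0115 0 0 1"

```text
t: 10.4
tcp_pos: [0.6896, 0.0201, 0.4405]
eef_rot: [-0.086, 0.702, -0.086, -0.702]
wrist_force: [-0.9, 0.6, -0.1]
opening: -0.002
```

```bash
python3 - <<'E'
from h import *
im=snap('scene','s8'); a=im[50:330,200:430,::-1]; cv2.imwrite('pics/s8z.png',cv2.resize(a,None,fx=2.1,fy=2.1,interpolation=cv2.INTER_CUBIC))
print(manip.get_obs()['wrist_force'])
E
```

```text
[0.45643974 0.37636456 0.58509811]
```

View pics/s8z.png

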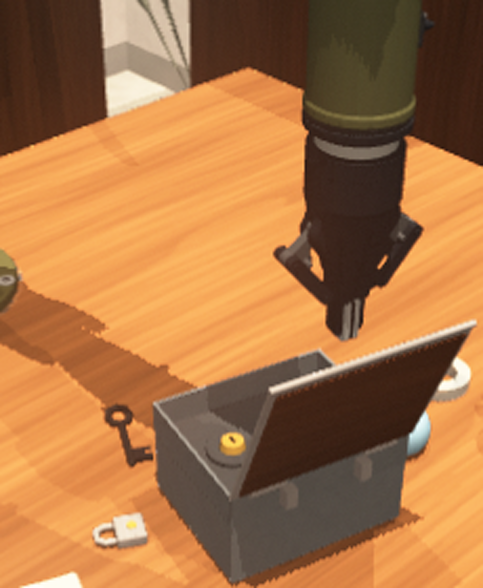

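The lid has fallen back onto its stop and the finger is free. I'll move the arm aside to see the button from above.

Request:
apply_moves --pt "-0.045 0.011 0.005 0 1" --pt "-0.085 0.0 0.01 0 1" --pt "-0.11 -0.04 0.01 0 1" --pt "-0.13 -0.08 0.01 0 1" --pt "-0.15 -0.12 0.01 0 1" --pt "-0.17 -0.16 0.01 0 1" --pt "-0.18 -0.2 0.01 0 1" --pt "-0.19 -0.24 0.01 0 1" --pt "-0.19 -0.28 0.01 0 1" --pt "-0.19 -0.3 0.01 0 1"

```text
t: 11.45
tcp_pos: [0.4979, -0.2837, 0.4508]
eef_rot: [-0.087, 0.702, -0.088, -0.702]
wrist_force: [0.1, 0.9, -0.1]
opening: -0.0
```

```bash
python3 - <<'E'
from h import *
im=snap('top','t9'); a=im[165:355,225:415,::-1]; cv2.imwrite('pics/t9z.png',cv2.resize(a,None,fx=3.15,fy=3.15,interpolation=cv2.INTER_CUBIC))
snap('scene','s9')
o=(np.array([.5966,.0427]));b=proj('top',[.5977,.0888,.104]);print((b-[225,165])*3.15, manip.get_obs()['tcp_pos'])
E
```

```text
[[231.19930374 195.85102726]] [ 0.49815235 -0.28347533  0.45028774]
```

View pics/t9z.png

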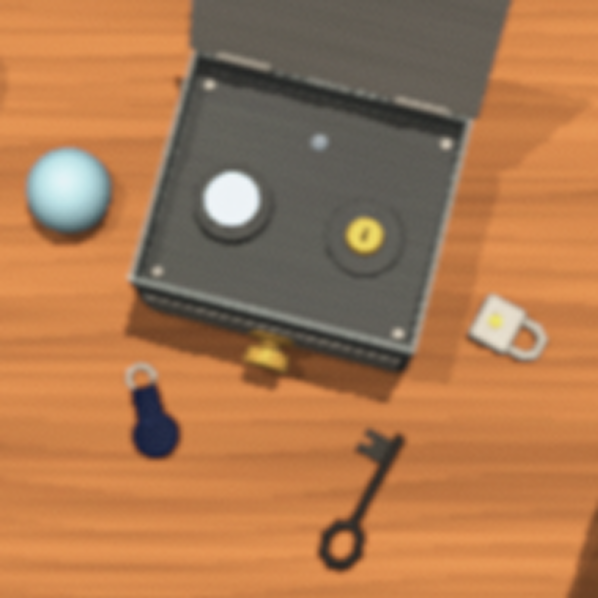

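View pics/s9.png

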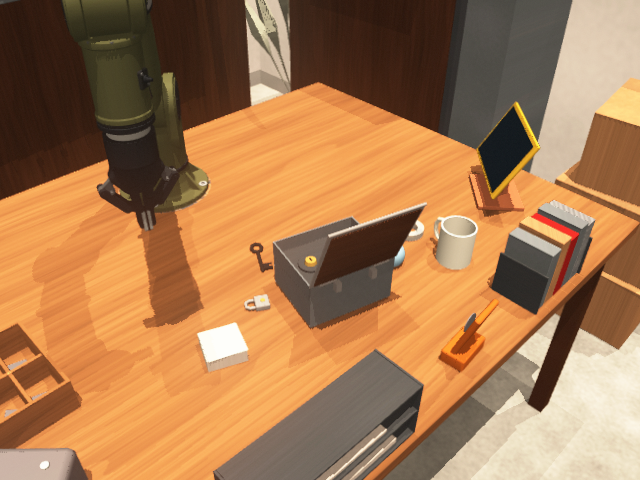

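The lid is leaning on its stop. The pale button is on the left of the well at (232,199) in the top zoom (my prediction was (231,196)), and the brass key switch is on the right at (364,235). The loose things are where they were. Next I'll go above the button.

Request:
apply_moves --pt "0.01 0.04 0 0 1" --pt "0.02 0.085 0 0 1" --pt "0.035 0.13 0 0 1" --pt "0.05 0.175 0 0 1" --pt "0.062 0.22 0 0 1" --pt "0.075 0.265 0 0 1" --pt "0.085 0.31 0 0 1" --pt "0.095 0.35 0 0 1" --pt "0.098 0.3686 0 0 1" --pt "0.098 0.3686 0 0 1"

```text
t: 12.55
tcp_pos: [0.5965, 0.0944, 0.4505]
eef_rot: [0.084, -0.702, 0.082, 0.702]
wrist_force: [0.4, -0.0, -1.1]
opening: -0.002
```

Request:
apply_moves --pt "0 0 -0.03 0 1" --pt "0 0 -0.07 0 1" --pt "0 0 -0.11 0 1" --pt "0 0 -0.14 0 1" --pt "0 0 -0.155 0 1" --pt "0 0 -0.16 0 1" --pt "0 0 -0.16 0 1"

```text
t: 13.25
tcp_pos: [0.597, 0.0885, 0.2905]
eef_rot: [0.086, -0.702, 0.086, 0.702]
wrist_force: [0.6, 0.4, 0.3]
opening: 0.002
```

```bash
python3 - <<'E'
from h import *
im=snap('scene','s10'); a=im[100:330,200:430,::-1]; cv2.imwrite('pics/s10z.png',cv2.resize(a,None,fx=2.6,fy=2.6,interpolation=cv2.INTER_CUBIC))
o=manip.get_obs();print(o['tcp_pos'],o['wrist_force'])
E
```

```text
[0.59729808 0.08869058 0.29130504] [0.73850527 0.47358323 0.77349379]
```

View pics/s10z.png

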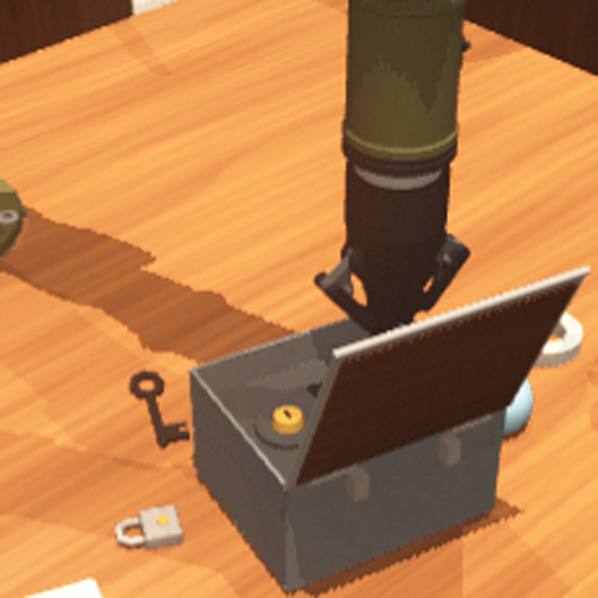

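The gripper is over the button, clear of the lid and walls. I'll press in small steps.

Request:
apply_moves --pt "0 0 -0.005 0 1" --pt "0 0 -0.01 0 1" --pt "0 0 -0.013 0 1" --pt "0 0 -0.015 0 1" --pt "0 0 -0.017 0 1" --pt "0 0 -0.017 0 1"

```text
t: 13.9
tcp_pos: [0.5972, 0.0888, 0.2737]
eef_rot: [-0.086, 0.702, -0.086, -0.702]
wrist_force: [-2.2, -0.5, 4.4]
opening: 0.0
```

Request:
apply_moves --pt "0 0 -0.001 0 1" --pt "0 0 -0.002 0 1" --pt "0 0 -0.003 0 1" --pt "0 0 -0.003 0 1"

```text
t: 14.3
tcp_pos: [0.5972, 0.0889, 0.2715]
eef_rot: [-0.086, 0.702, -0.086, -0.702]
wrist_force: [-3.9, -0.7, 9.7]
opening: 0.001
```

Request:
apply_moves --pt "0 0 -0.001 0 1" --pt "0 0 -0.002 0 1" --pt "0 0 -0.002 0 1" --pt "0 0 -0.002 0 1"

```text
t: 14.7
tcp_pos: [0.5971, 0.0889, 0.2712]
eef_rot: [-0.086, 0.703, -0.086, -0.701]
wrist_force: [-8.5, -2.7, 24.2]
opening: -0.002
```

The button is bottomed: 24 N with only 0.3 mm more travel. I'll lift off and move clear.

Request:
apply_moves --pt "0 0 0.004 0 1" --pt "0 0 0.01 0 1" --pt "0 0 0.03 0 1" --pt "0 0 0.07 0 1" --pt "0 0 0.11 0 1" --pt "0 0 0.15 0 1" --pt "0 0 0.18 0 1" --pt "0 0 0.18 0 1"

```text
t: 15.5
tcp_pos: [0.5978, 0.0893, 0.4531]
eef_rot: [-0.087, 0.704, -0.085, -0.699]
wrist_force: [-0.3, 0.2, -0.1]
opening: 0.001
```

Request:
apply_moves --pt "-0.01 -0.04 0 0 1" --pt "-0.02 -0.085 0 0 1" --pt "-0.035 -0.13 0 0 1" --pt "-0.05 -0.175 0 0 1" --pt "-0.062 -0.22 0 0 1" --pt "-0.075 -0.265 0 0 1" --pt "-0.085 -0.31 0 0 1" --pt "-0.095 -0.35 0 0 1" --pt "-0.098 -0.37 0 0 1" --pt "-0.098 -0.37 0 0 1" --pt "-0.098 -0.37 0 0 1" --pt "-0.098 -0.37 0 0 1"

```text
t: 16.7
tcp_pos: [0.4998, -0.2796, 0.4481]
eef_rot: [0.086, -0.702, 0.085, 0.702]
wrist_force: [0.1, -1.1, 0.1]
opening: -0.002
```

```bash
python3 - <<'E'
from h import *
im=snap('top','t11'); a=im[165:355,225:415,::-1]; cv2.imwrite('pics/t11z.png',cv2.resize(a,None,fx=3.15,fy=3.15,interpolation=cv2.INTER_CUBIC))
snap('scene','s11'); d=np.abs(im.astype(int)-cv2.imread('pics/t9.png')[:,:,::-1]).max(2)
d[:, :][d<25]=0; ys,xs=np.nonzero(d); print(len(xs), (xs.min(),xs.max(),ys.min(),ys.max()) if len(xs) else '')
o=manip.get_obs();print(o['t'],o['wrist_force'])
E
```

```text
3868 (np.int64(369), np.int64(639), np.int64(160), np.int64(479))
16.8 [-0.70419825 -0.01447393  0.0535915 ]
```

View pics/t11z.png

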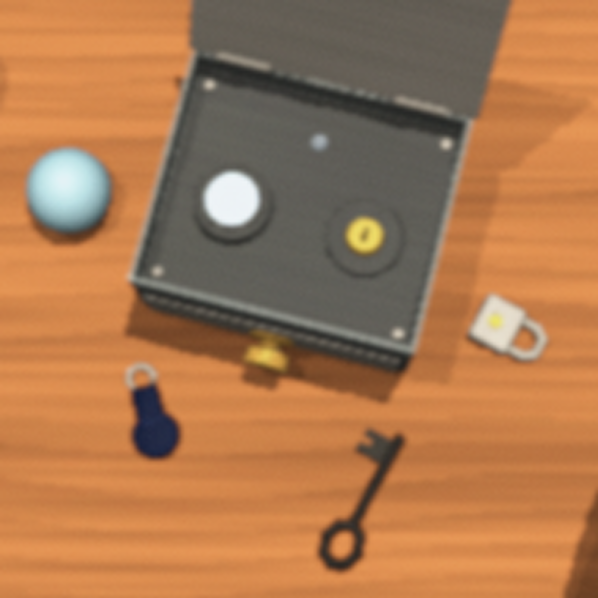

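View pics/s11.png

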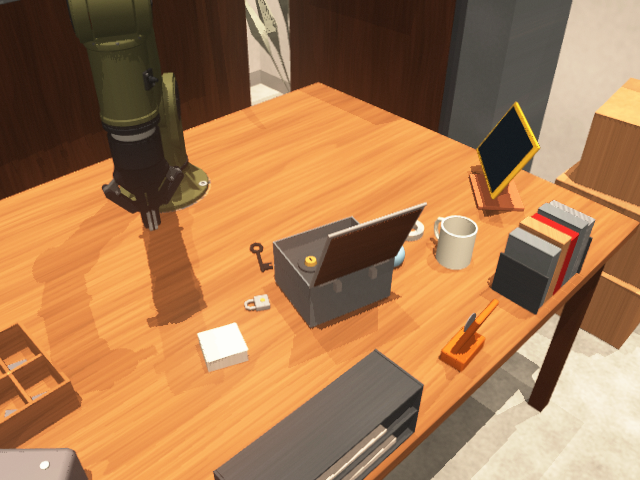

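The lid is open, the button is back up at the same spot (232,199), and the loose things are unmoved. The picture differences lie only where the arm and its shadow are. I'll hand in.

```bash
python3 -c "
from rig import manip
print(manip.finish_job())"
```

```text
the job is handed in; nothing more can be done
None
```

The lid is open and leaning back on its stop, and I pressed the release button fully down and let it come up. I handed the job in at about 17 s of the 45 s allowed.

- **Lid:** I raised it with the shut fingertips against the middle of its front lip, without gripping it. I eased it slowly past upright, and from there it fell back onto its stop by itself.
- **Not exactly as asked:** the tool can only point straight down, so a fingertip could not get squarely under the lip. The first part of the lift was by friction on the lip's front edge, at about 6–8 N. The highest reading during the lift was about 16 N.
- **Button:** I pressed the left-hand cap, away from the key switch. It bottomed out, with the force rising from 10 N to 24 N over only 0.3 mm more travel. The top view afterwards shows the cap in the same place as before the press. The button's travel is not reported, so I took it to be up from that picture.
- **Last checks:** after I backed off, the lid was still open. None of the loose things had visibly moved, and the before-and-after pictures differed only where I expected the arm and its shadow. The arm was clear, with no contact force. No check failed or disagreed.

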